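# Set the round specimen timer to ten minutes

### The job

Start the timer for the next batch of specimen cups: on the timer with the round case, twist the dial clockwise clearly past the broad 30-minute mark to wind the bell, then turn it back down to the 10-minute mark, and let go. Leave the setting of the square-cased timer as it is, and do not knock or push away the specimen cup that stands between the two timers.

Things in the scene. Friction and masses are not known exactly. Their poses are not given: they have to be found in the camera images.
- round_dial (a joint): dial of the round-cased timer (fixed; grey, 92 mm across; white face 31 mm up). Rad, growing clockwise seen from above, 0.035 per minute: 0 at the zero dot, 0.35 at 10 min (first narrow tick after the dot), 0.70 at 20 min (second tick), 1.05 at the broad 30 min mark, stop at 1.5. Starts at 0 to 0.15. Friction about 0.06 N m; stays where left, does not run down. Same scale on the square timer
- round_grip (a point): grip point on the round timer's axis, 57 mm above the desk, inside the dial's upright black grip bar: 46 long, 12 thick, top at 67 mm, on a steel disc (56 mm diameter, top at 35 mm). Grasp the bar across its 12 mm from above. The point turns with the dial: x along the bar to its pointer end (white line on top, narrow nose), z up
- square_pointer (a point): pointer tip of the dial on the other timer, the one with the square grey case (92 x 92 mm, same height, same dial), 27 mm from its turning axis and 65 mm above the desk; the x axis points from the axis to the tip. This dial is to be left alone
- near_cup: clear plastic specimen cup with a plain white screw lid, 58 mm diameter, 65 mm tall, empty and loose, standing between the two timers; origin at the centre of its underside, z axis up
There are look-alikes about, which are no part of the job. Leave any blue look-alike of the part that bears round_dial alone.

How it is judged (in metres and radians):
On the way:
1. the round timer's dial is turned past its 30-minute mark (value of joint round_dial above 1.05 rad), for 0.1 s.
At the end, for the whole second after the job is handed in: After having been past the 30-minute mark, the round timer's dial rests at 10 minutes (0.35 rad) to within 0.18 rad (about 10 degrees); the square timer's pointer is within 6 mm of where it was; the cup between the timers stands upright (within 0.2 rad) within 30 mm of where it was (value of joint round_dial between 0.17 and 0.53 rad and velocity of joint round_dial between -0.05 and 0.05 rad/s and distance of square_pointer from where it was at the start of the episode below 0.006 m and distance of near_cup from where it was at the start of the episode below 0.03 m and angle between near_cup's own z axis and vertical below 0.2 rad); the robot touches nothing.
It fails at once if the square timer's dial is turned (its pointer tip moves over 6 mm) (distance of square_pointer from where it was at the start of the episode above 0.006 m).
It fails at once if the cup between the timers is tipped over 0.5 rad or pushed over 30 mm away (angle between near_cup's own z axis and vertical above 0.5 rad or distance of near_cup from where it was at the start of the episode above 0.03 m).
It also fails if it takes over 38 s, if anything falls off the work surface, if the arm or the gripper's body presses on something with over 40 N, if the wrist force passes 120 N, or if a joint passes its speed limit or range.

### The arm

A 6-joint arm with a two-finger parallel gripper is mounted at the origin on a cart in front of the work surface, level with it; the furniture and walls round the work are solid. World frame = base frame: x ahead of the robot, y to its left, z up, the work surface at z = 0. Lengths are in mm, angles in rad, forces in N, time in s.
With the tool pointing down it reaches from about 250 to 850 mm from the base axis. Payload 12.5 kg.
Tool frame: the origin (TCP) lies at the very end of the fingers, on their centre line; the grasp point (between the pads) lies grip_point_offset behind it (grip_point_offset is the distance from the TCP to the grasp point, in mm); z points along the fingers, y is the direction in which the jaws open and shut (so a half turn about z gives the same grasp; the last joint's range is limited). The gripper opens to 93 mm and grips with 3 to 60 N. Pads are 15 mm wide; open, the fingers measure 128 mm over their backs; the gripper's body (75 mm by 188 mm) begins 65 mm behind the grasp point.
Start: joints at [1.237, 0.351, 1.652, -0, 1.139, -0.085], TCP at [135.401, 533.058, 218.633] pointing down, gripper open.
Joint ranges: [-2.75, 2.75], [-0.79, 2.1], [0.01, 2.65], [-1.57, 4.71], [0.07, 3.14], [-2.87, 2.87]. Speed limits (rad/s): [2.22, 2.22, 2.79, 3.14, 3.14, 3.14].

### API

Orientations are given as a unit quaternion [x, y, z, w].
In Python, from cell import get_state, get_image, hand_in, grip_point_offset gives the robot as it stands.
- The arm moves only by the shell command python3 -m handwheel 'ROWS' [FORCE]. ROWS is a JSON object of lists of equal length, an entry for each row: "jaw": the closure in counts, from 0 (fully open) to 255 (shut); "dp": the shift along the tool's x, y, z in m, a list of three; "twist": the turn, a rotation vector about the tool's x, y, z in degrees, a list of three. In form: {"jaw": [jaw, ...], "dp": [[tx, ty, tz], ...], "twist": [[ax, ay, az], ...]}. A call has 1 to 10 rows; each row shifts and turns the commanded pose from where the row before left it, along the tool's axes as they then stand; what a row does not reach is not made up. A row lasts 1/8 s, in which the tool goes at most 62.5 mm and 10.7 degrees, less where a joint would pass 70% of its speed; a pose out of reach is approached as far as the arm can. A call with a gripper value outside its range is refused whole. The fingers move at their own pace and stop on an object; FORCE is the grip in N (left out, the last holds). Time passes only in rows, so rows that do not move let the fingers close. It gives the time, the measured TCP pose, the force and the opening at its end, in the units of the state.
- get_state(): the state, without advancing time (a new reading comes with each control period).
- get_image(name): name is "side" or "top"; returns a dict with "img" (480x640x3 uint8, red, green, blue), "vertical_fov" (degrees; the focal length in pixels is half the picture's height over the tangent of half this angle, whatever the lens; pixels are square), "cx", "cy" (the principal point, pixels), "rvec" (rotation vector, rad) and "tvec" (3), from world to camera coordinates, as OpenCV has them. Camera axes: x right, y down, z forward; pixel columns grow to the right and rows downward; lengths in mm; the calibration is good to about 2 mm. A picture is of the moment at which its call begins. There is no depth.
- hand_in(): hands the job in, once; it reports no verdict.
The state is a dict: "time_s": time; "joints": joint angles; "dq": joint speeds; "joint_torque": joint torques, N m; "eef_pos": TCP position; "orientation": TCP orientation; "force": force on the tool from outside, world axes, zero at the start; "moment": the same for the moment, N m; "finger_gap": opening from 0.0 (shut) to 1.0 (fully open).
Only numpy, scipy, OpenCV 4.12 (cv2) and the standard library are available. Lean on these libraries where they do the work, as an engineer would, in place of code of your own. Each camera call takes 0.05 s, during which the arm holds its last target.

## Working session

There is one attempt and no reset: what is moved stays moved. The work goes in short steps, Python scripts to look and compute and a shell command to move; the robot and the scene stay as the last step left them, time stands still between calls to the robot, and variables do not carry over. Pictures are saved under pics/ and viewed, and the job is handed in when it is done.

```bash
mkdir -p pics; ls
python3 - <<'E'
from cell import *
import cv2, cell
print(grip_point_offset, get_state())
for n in ("top","side"):
    d=get_image(n); cv2.imwrite(f"pics/{n}0.png",d["img"][:,:,::-1]); print({k:v for k,v in d.items() if k!="img"})
E
```

```text
pics
18.8 {'time_s': 0.0, 'joints': array([ 1.23740299e+00,  3.51223496e-01,  1.65239011e+00, -2.18027180e-06,
        1.13906175e+00, -8.46019243e-02]), 'dq': array([ 0.00080883,  0.0007882 , -0.00015282, -0.00041051, -0.00141031,
        0.0003747 ]), 'joint_torque': array([ 1.60647098e-03, -4.97313309e+01, -2.85254431e+01,  6.99840719e-02,
        2.57745932e-02, -9.36544734e-05]), 'eef_pos': array([135.30051162, 532.77068768, 218.12130899]), 'orientation': array([ 1.24074661e-01,  9.92272737e-01, -5.29778572e-04, -1.11351381e-04]), 'force': array([0.2482459 , 0.31589957, 0.42755359]), 'moment': array([-0.00975892,  0.03328262,  0.03934869]), 'finger_gap': 0.9993038368202324}
{'vertical_fov': 50.94722042273962, 'cx': 327.2398201680409, 'cy': 236.70452453597315, 'rvec': array([ 2.17384926, -2.16719365,  0.08393934]), 'tvec': array([ 53.77083493, 466.36253646, 865.67831641])}
{'vertical_fov': 56.68026355101073, 'cx': 319.45956226357714, 'cy': 242.63322030669602, 'rvec': array([ 2.00925859, -0.35119666,  0.20341661]), 'tvec': array([-407.40040423,  137.51366621,  701.0698053 ])}
```

View pics/top0.png

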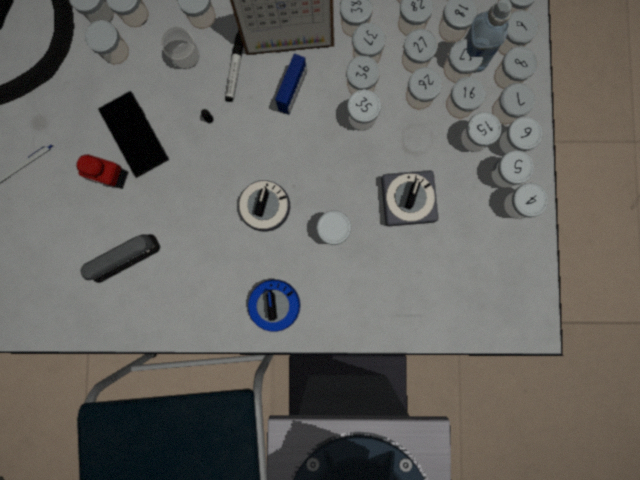

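View pics/side0.png

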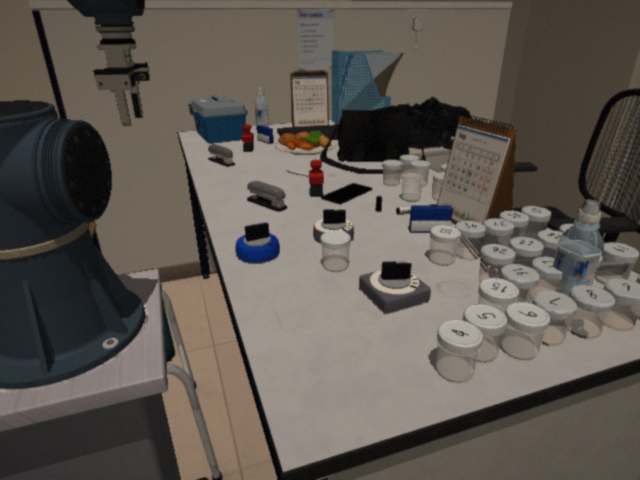

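The top view shows the round grey-cased timer at about (264,205), the cup at (331,228), the square timer at (409,197) and the blue look-alike at (273,305). Next I'll measure them.

```bash
cat > h.py <<'E'
import numpy as np, cv2
from cell import *
class Cam:
    def __init__(s,n):
        d=get_image(n); s.img=d["img"]; s.f=240/np.tan(np.radians(d["vertical_fov"]/2))
        s.K=np.array([[s.f,0,d["cx"]],[0,s.f,d["cy"]],[0,0,1]]); s.rv=d["rvec"]; s.tv=d["tvec"]
        s.R=cv2.Rodrigues(s.rv)[0]; s.C=-s.R.T@s.tv
    def pt(s,u,v,z):
        r=s.R.T@np.linalg.inv(s.K)@np.array([u,v,1.]); return s.C+r*(z-s.C[2])/r[2]
    def px(s,P): return cv2.projectPoints(np.float64(P).reshape(-1,3),s.rv,s.tv,s.K,None)[0].reshape(-1,2)
E
python3 - <<'E'
from h import *
c=Cam("top"); print(c.C)
g=c.img.max(axis=2)
hsv=cv2.cvtColor(c.img,cv2.COLOR_RGB2HSV)
for name,(u0,u1,v0,v1) in dict(round=(228,300,170,240),sq=(372,446,160,235)).items():
    sub=c.img[v0:v1,u0:u1]; cv2.imwrite(f"pics/{name}.png",cv2.resize(sub[:,:,::-1],None,fx=8,fy=8,interpolation=cv2.INTER_CUBIC))
    m=(sub.max(axis=2)<45).astype(np.uint8)
    n,l,st,ce=cv2.connectedComponentsWithStats(m)
    for i in range(1,n):
        if st[i,4]>15:print(name,st[i],ce[i]+[u0,v0])
s=Cam("side")
sub=s.img[195:290,300:360]; cv2.imwrite("pics/sr.png",cv2.resize(sub[:,:,::-1],None,fx=6,fy=6,interpolation=cv2.INTER_CUBIC))
for (u,v,z) in [(264,205,31),(331,228,65),(409,197,31),(273,305,31)]: 
    P=c.pt(u,v,z); print(P,s.px(P))
E
```

```text
[387.61381493  44.92702999 904.16887696]
round [ 25  19  16  28 207] [260.31400966 204.04830918]
sq [ 9 18  7 47 98] [383.78571429 201.74489796]
sq [ 32  22  13  27 183] [409.84699454 197.1147541 ]
[520.80688294 166.12194321  31.        ] [[332.11076775 223.76827503]]
[476.93515343  48.44287207  65.        ] [[332.71781841 234.33841932]]
[535.40272528 -87.69761357  31.        ] [[392.37359352 278.56836314]]
[347.02842557 148.04674757  31.        ] [[256.23883298 239.37622138]]
```

View pics/round.png

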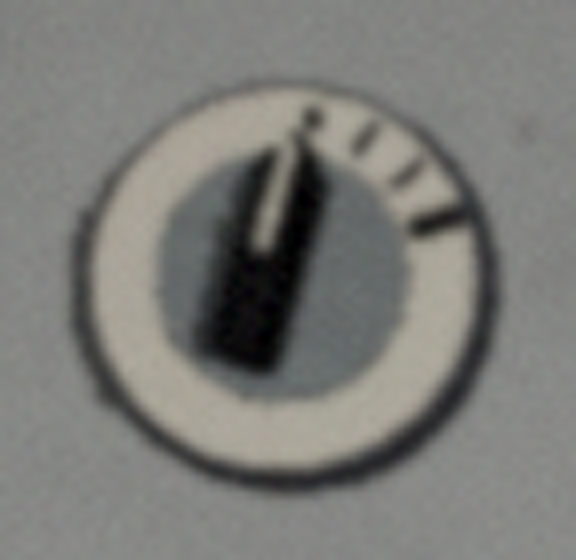

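View pics/sr.png

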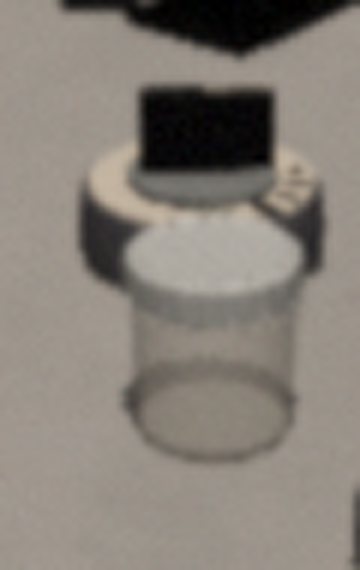

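The crop shows the dial pointer close to the zero dot at (313,122), with the 30-minute mark at (440,222) to the right. Next I'll fit the face and the bar.

Run:
```python
from h import *
c=Cam("top"); 
def f(x,y,z): return c.pt(228+(x+.5)/8-.5,170+(y+.5)/8-.5,z)[:2]
im=c.img.astype(int); sub=im[170:240,228:300]
m=((sub[:,:,0]-sub[:,:,2]>12)&(sub.max(axis=2)>110)).astype(np.uint8)
n,l,st,_=cv2.connectedComponentsWithStats(m); i=1+st[1:,4].argmax()
cs,_=cv2.findContours((l==i).astype(np.uint8),0,cv2.CHAIN_APPROX_NONE); k=max(cs,key=cv2.contourArea)
e=cv2.fitEllipse(cv2.convexHull(k)); print(e); ctr=c.pt(e[0][0]+228,e[0][1]+170,31)
print("centre",ctr,"diam mm",[a*(904-31)/c.f for a in e[1]])
A=ctr[:2]
for n,p in dict(dot=(313,122),t10=(365,137),t20=(407,176),t30=(440,222)).items():
    d=f(*p,31)-A; print(n,d,np.hypot(*d),np.arctan2(d[1],d[0]))
# bar
for th in(45,60):
  b=(sub.max(axis=2)<th).astype(np.uint8); n,l,st,_=cv2.connectedComponentsWithStats(b)
  v=[i for i in range(1,n) if l[34,32]==i]; 
  for i in v:
    k=cv2.findContours((l==i).astype(np.uint8),0,1)[0][0]; r=cv2.minAreaRect(k); print(r,st[i])
# white line on top z=67
a=f(290,140,67);b=f(263,248,67); d=a-b; print("line",a-A,b-A,np.arctan2(d[1],d[0]))
s=Cam("side"); g=s.img[200:232,310:360].max(axis=2)
n,l,st,ce=cv2.connectedComponentsWithStats((g<50).astype(np.uint8)); print(st[1:]+[310,200,0,0,0])
for z in(67,35):
  print(z,s.px([*A,z]))
```

```text
((34.95094299316406, 34.17444610595703), (46.265602111816406, 47.10191345214844), 55.81254959106445)
centre [522.26444071 167.98505019  31.        ] diam mm [np.float64(80.17562352992175), np.float64(81.62490291062043)]
dot [34.39656421 -6.06938008] 34.92794016304498 -0.17465523017411147
t10 [ 31.07262487 -17.55994952] 35.691173184546436 -0.5143820788152734
t20 [ 22.4140168 -26.9054204] 35.018420809462405 -0.8762152747847921
t30 [ 12.2172422  -34.27429859] 36.38665346767941 -1.228382639750438
((32.68867874145508, 31.83962059020996), (10.02731990814209, 27.60947036743164), 15.94539737701416) [ 25  19  16  28 208]
((32.18867874145508, 31.83962059020996), (11.538285255432129, 27.884191513061523), 15.945395469665527) [ 25  19  16  28 248]
line [23.5772576 -6.0940851] [ 0.57432199 -0.74870818] -0.22832576670643923
[[329 200  19   4  43]
 [324 210  21  14 267]
 [314 230   3   2   4]
 [351 231   2   1   2]]
67 [[332.47681348 208.20373193]]
35 [[332.43145104 221.69184977]]
```

The fits agree: face diameter is about 81 mm, ticks are 0.35 rad apart, the axis is at (522,168), and the side view projects to the same place. The bar sits at -0.23 rad, so the dial reads about 0.05. The tool is already nearly aligned with the bar, so I'll move over it at the current height.

```bash
python3 -m handwheel '{"jaw":[0,0,0,0,0,0,0,0,0,0],"dp":[[-0.010,-0.0055,0],[-0.020,-0.011,0],[-0.032,-0.018,0],[-0.032,-0.018,0],[-0.032,-0.018,0],[-0.032,-0.018,0],[-0.032,-0.018,0],[-0.032,-0.018,0],[-0.032,-0.018,0],[-0.032,-0.018,0]],"twist":[[0,0,0],[0,0,0],[0,0,0],[0,0,0],[0,0,0],[0,0,0],[0,0,0],[0,0,0],[0,0,0],[0,0,0]]}' 30
python3 -m handwheel '{"jaw":[0,0,0,0,0,0,0,0,0],"dp":[[-0.032,-0.018,0],[-0.032,-0.018,0],[-0.032,-0.018,0],[-0.032,-0.018,0],[-0.025,-0.013,0],[-0.018,-0.008,0],[-0.008,-0.003,0],[0,0,0],[0,0,0]],"twist":[[0,0,0],[0,0,0],[0,0,0],[0,0,0],[0,0,0],[0,0,0],[0,0,0],[0,0,0],[0,0,0]]}' 30
cat >> h.py <<'E'
from scipy.spatial.transform import Rotation
def rel(P):
    s=get_state(); R=Rotation.from_quat(s["orientation"]).as_matrix(); p=s["eef_pos"]
    print("tool delta",R.T@(np.array(P)-p),"pos",p,"yaw x",np.arctan2(R[1,0],R[0,0]),"z",R[:,2],"F",s["force"],"gap",s["finger_gap"],"t",s["time_s"],"q",s["joints"])
E
python3 -c "
from h import *
rel([522.3,168,38.5])"
```

```text
time_s: 1.55
eef_pos: [374.0, 305.6, 218.7]
orientation: [0.124, 0.992, 0.0, 0.0]
force: [1.0, -0.8, -0.0]
finger_gap: 1.005
time_s: 2.68
eef_pos: [522.4, 170.5, 218.6]
orientation: [0.124, 0.992, 0.0, -0.0]
force: [-0.2, 1.1, -0.4]
finger_gap: 0.996
tool delta [ -0.55906674  -2.44527995 180.14408576] pos [522.39861883 170.49554686 218.64423694] yaw x 2.8935122690450634 z [-2.22862041e-04  6.74317983e-05 -9.99999973e-01] F [-0.21506998  1.07396893 -0.39507216] gap 0.9961604377893982 t 2.675 q [ 2.30690883e-01  3.49931799e-01  1.65287511e+00  1.28387559e-04
  1.13898729e+00 -1.09207880e+00]
```

```bash
python3 -m handwheel '{"jaw":[0,0,0,0,0,0,0],"dp":[[-0.0005,-0.0025,0.015],[0,0,0.025],[0,0,0.025],[0,0,0.025],[0,0,0.015],[0,0,0.005],[0,0,0]],"twist":[[0,0,-1],[0,0,0],[0,0,0],[0,0,0],[0,0,0],[0,0,0],[0,0,0]]}' 30
python3 - <<'E'
from h import *
rel([522.3,168,38.5])
c=Cam("top"); s=Cam("side")
cv2.imwrite("pics/s1.png",cv2.resize(s.img[120:300,250:430,::-1],None,fx=3,fy=3,interpolation=2))
cv2.imwrite("pics/t1.png",c.img[:,:,::-1])
E
```

```text
time_s: 3.55
eef_pos: [522.9, 167.5, 108.8]
orientation: [0.115, 0.993, 0.0, 0.0]
force: [0.2, -0.0, 0.1]
finger_gap: 1.003
tool delta [ 0.72049502  0.35574692 70.30334065] pos [522.90383244 167.48604264 108.80346086] yaw x 2.9105149740172265 z [ 2.28102584e-04  3.77444147e-05 -9.99999973e-01] F [ 0.20032033 -0.02308312  0.14854656] gap 1.0025987645330525 t 3.55 q [ 2.25192217e-01  4.87558183e-01  1.75037890e+00 -1.80055273e-05
  9.03424796e-01 -1.11451530e+00]
```

View pics/s1.png

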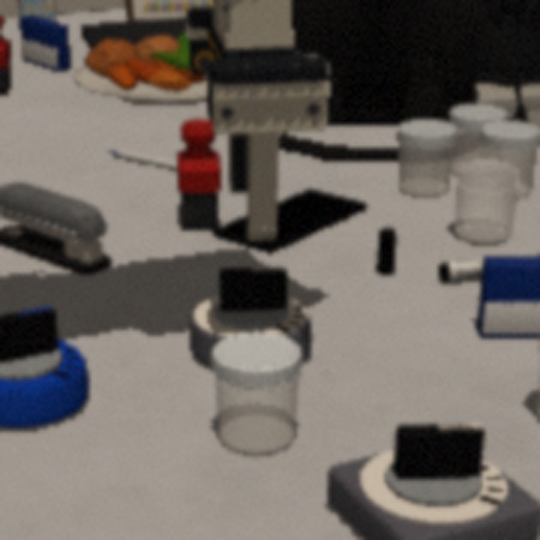

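View pics/t1.png

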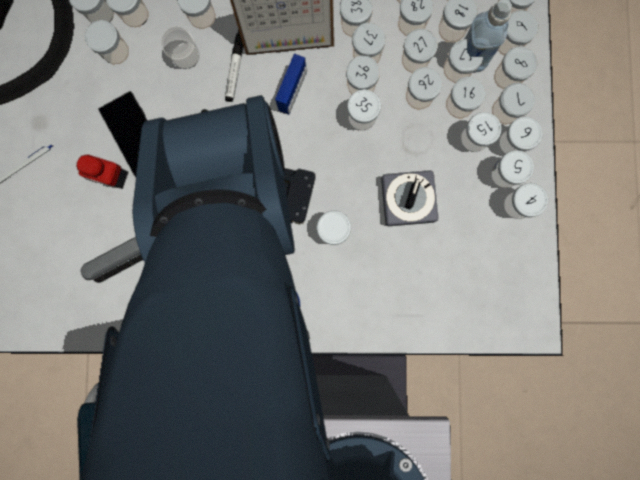

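In the side view the fingers hang above the dial bar (finger tip at crop (263,243), bar at (253,290)), and the cup is clear. I'll descend and close.

```bash
python3 -m handwheel '{"jaw":[0,0,0,0,0,0,0],"dp":[[0.0005,0.0005,0.010],[0,0,0.015],[0,0,0.015],[0,0,0.015],[0,0,0.010],[0,0,0.004],[0,0,0]],"twist":[[0,0,0],[0,0,0],[0,0,0],[0,0,0],[0,0,0],[0,0,0],[0,0,0]]}' 25
python3 -m handwheel '{"jaw":[255,255,255,255,255,255,255,255,255,255],"dp":[[0,0,0],[0,0,0],[0,0,0],[0,0,0],[0,0,0],[0,0,0],[0,0,0],[0,0,0],[0,0,0],[0,0,0]],"twist":[[0,0,0],[0,0,0],[0,0,0],[0,0,0],[0,0,0],[0,0,0],[0,0,0],[0,0,0],[0,0,0],[0,0,0]]}' 25
python3 - <<'E'
from h import *
rel([522.3,168,38.5]);print(get_state()["moment"])
s=Cam("side")
cv2.imwrite("pics/s2.png",cv2.resize(s.img[120:300,250:430,::-1],None,fx=3,fy=3,interpolation=2))
E
```

```text
time_s: 4.53
eef_pos: [522.5, 168.0, 39.6]
orientation: [0.115, 0.993, -0.0, -0.0]
force: [0.3, 0.2, 0.4]
finger_gap: 0.997
time_s: 5.78
eef_pos: [522.4, 167.9, 39.7]
orientation: [0.115, 0.993, -0.0, -0.0]
force: [-0.8, -2.8, 1.1]
finger_gap: 0.127
tool delta [0.12502119 0.12049556 1.15412378] pos [522.39418264 167.85426199  39.65414091] yaw x 2.91017921558247 z [-1.12811509e-04 -1.90247173e-04 -9.99999976e-01] F [-0.78435384 -2.75343458  1.0827741 ] gap 0.12732464195375648 t 5.775 q [ 2.26130998e-01  5.96485058e-01  1.78241934e+00 -2.31715653e-04
  7.62840867e-01 -1.11308438e+00]
[-0.38832425  0.01248034 -0.10841227]
```

View pics/s2.png

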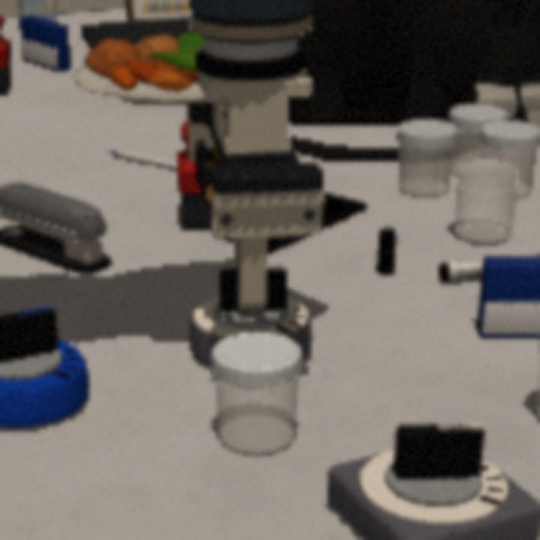

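The gap is 0.127 (11.8 mm), which matches the 12 mm bar, so it is gripped. I'll turn it 72° clockwise to a dial value of about 1.3.

```bash
python3 -m handwheel '{"jaw":[255,255,255,255,255,255,255,255,255,255],"dp":[[0,0,0],[0,0,0],[0,0,0],[0,0,0],[0,0,0],[0,0,0],[0,0,0],[0,0,0],[0,0,0],[0,0,0]],"twist":[[0,0,4],[0,0,8],[0,0,8],[0,0,8],[0,0,8],[0,0,8],[0,0,8],[0,0,8],[0,0,8],[0,0,4]]}' 25
python3 -m handwheel '{"jaw":[255,255,255,255],"dp":[[0,0,0],[0,0,0],[0,0,0],[0,0,0]],"twist":[[0,0,0],[0,0,0],[0,0,0],[0,0,0]]}' 25
python3 - <<'E'
from h import *
rel([522.3,168,38.5]);print(get_state()["moment"])
s=Cam("side")
cv2.imwrite("pics/s3.png",cv2.resize(s.img[120:300,250:430,::-1],None,fx=3,fy=3,interpolation=2))
E
```

```text
time_s: 7.08
eef_pos: [523.3, 168.6, 39.7]
orientation: [0.678, 0.735, 0.001, 0.0]
force: [4.1, 3.2, -4.5]
finger_gap: 0.129
time_s: 7.58
eef_pos: [523.2, 168.6, 39.7]
orientation: [0.677, 0.736, 0.001, 0.0]
force: [3.7, 3.8, -3.0]
finger_gap: 0.128
tool delta [-0.48356315 -0.99061454  1.17315372] pos [523.24491811 168.562544    39.67563351] yaw x 1.653492278514175 z [ 0.00201677  0.00101523 -0.99999745] F [ 3.7456496   3.7723063  -3.00966319] gap 0.12791004494756392 t 7.575 q [2.26690223e-01 5.96934854e-01 1.78144247e+00 7.77156615e-04
 7.61022128e-01 1.43432980e-01]
[ 0.48952182 -0.69284933 -0.06985222]
```

View pics/s3.png

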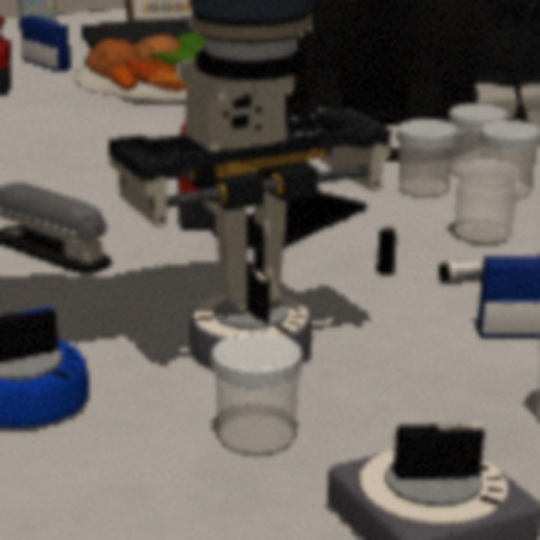

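The bar has turned with the fingers and points past the ticks, with the dial at about 1.31 by tool yaw. I'll turn it back 55° and then open.

```bash
python3 -m handwheel '{"jaw":[255,255,255,255,255,255,255,255,255,255],"dp":[[0,0,0],[0,0,0],[0,0,0],[0,0,0],[0,0,0],[0,0,0],[0,0,0],[0,0,0],[0,0,0],[0,0,0]],"twist":[[0,0,-4],[0,0,-7],[0,0,-8],[0,0,-8],[0,0,-8],[0,0,-8],[0,0,-7],[0,0,-5],[0,0,0],[0,0,0]]}' 25
python3 -c "
from h import *
rel([522.3,168,38.5])"
```

```text
time_s: 8.88
eef_pos: [522.5, 168.1, 39.6]
orientation: [0.262, 0.965, 0.0, 0.0]
force: [0.4, 0.4, 0.0]
finger_gap: 0.126
tool delta [ 0.08702642 -0.16952159  1.13941104] pos [522.46061742 168.10217389  39.63944338] yaw x 2.6117668831529377 z [ 1.32153059e-04  1.08643421e-04 -9.99999985e-01] F [0.38798567 0.37313182 0.02228231] gap 0.12612872893633334 t 8.875 q [ 2.26425618e-01  5.96575536e-01  1.78229196e+00  1.10313146e-04
  7.62571987e-01 -8.14624701e-01]
```

```bash
python3 -m handwheel '{"jaw":[120,120,120,120,120,120],"dp":[[0,0,0],[0,0,0],[0,0,0],[0,0,0],[0,0,0],[0,0,0]],"twist":[[0,0,0],[0,0,0],[0,0,0],[0,0,0],[0,0,0],[0,0,0]]}' 25
python3 -m handwheel '{"jaw":[120,120,120,120,120,120,120,120,120,120],"dp":[[0,0,-0.005],[0,0,-0.010],[0,0,-0.020],[0,0,-0.025],[0,0,-0.030],[0,0,-0.030],[0,0,-0.030],[0,0,-0.020],[0,0,-0.010],[0,0,0]],"twist":[[0,0,0],[0,0,0],[0,0,0],[0,0,0],[0,0,0],[0,0,0],[0,0,0],[0,0,0],[0,0,0],[0,0,0]]}' 25
python3 -m handwheel '{"jaw":[120,120,120,120,120,120,120,120,120,120],"dp":[[0.010,0.010,0],[0.020,0.020,0],[0.025,0.025,0],[0.025,0.025,0],[0.025,0.025,0],[0.025,0.025,0],[0.020,0.020,0],[0.020,0.020,0],[0.010,0.010,0],[0,0,0]],"twist":[[0,0,0],[0,0,0],[0,0,0],[0,0,0],[0,0,0],[0,0,0],[0,0,0],[0,0,0],[0,0,0],[0,0,0]]}' 25
python3 - <<'E'
from h import *
rel([522.3,168,38.5])
c=Cam("top");s=Cam("side")
cv2.imwrite("pics/t4.png",c.img[:,:,::-1]);cv2.imwrite("pics/s4.png",s.img[:,:,::-1])
cv2.imwrite("pics/r4.png",cv2.resize(c.img[170:240,228:300,::-1],None,fx=8,fy=8,interpolation=2))
E
```

```text
time_s: 9.62
eef_pos: [522.4, 168.0, 39.6]
orientation: [0.261, 0.965, 0.0, 0.0]
force: [0.8, 0.4, 0.4]
finger_gap: 0.53
time_s: 10.88
eef_pos: [522.5, 168.0, 220.1]
orientation: [0.261, 0.965, 0.0, 0.0]
force: [0.9, 0.4, 0.5]
finger_gap: 0.529
time_s: 12.12
eef_pos: [457.1, 414.7, 218.9]
orientation: [0.26, 0.966, -0.0, -0.0]
force: [-0.1, -0.7, -0.3]
finger_gap: 0.53
tool delta [-180.48279477 -180.25280011  180.55539824] pos [457.06529544 414.6785198  218.9425232 ] yaw x 2.614728750534337 z [-7.58562688e-04 -6.58552278e-04 -9.99999495e-01] F [-0.07431906 -0.734775   -0.2677069 ] gap 0.529563870420553 t 12.125 q [ 6.61419158e-01  4.73163945e-01  1.46687121e+00 -5.76014856e-05
  1.20256061e+00 -3.82492658e-01]
```

View pics/t4.png

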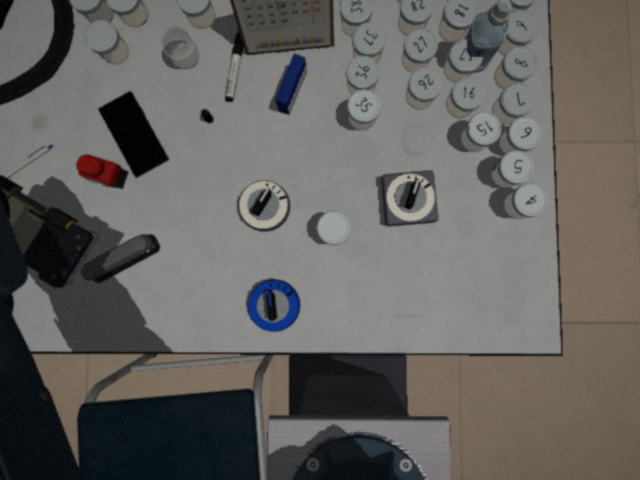

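View pics/r4.png

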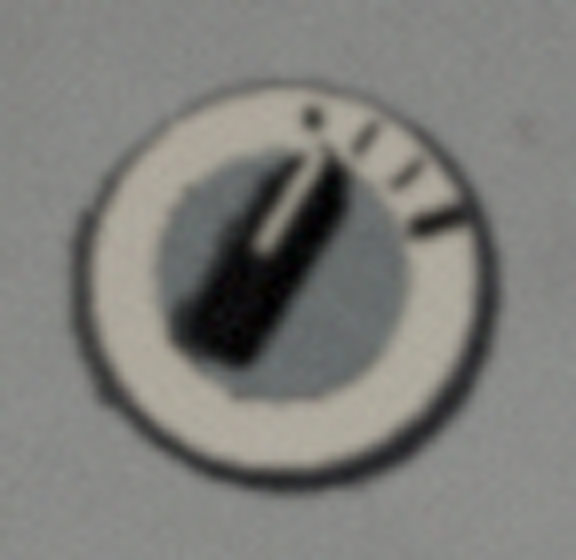

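The white line runs from (263,248) to (318,155) in the crop, so the dial reads about 0.34 rad, which is 10 min. The cup at (331,228) and the square dial are unchanged, and the robot is clear.

```bash
python3 -c "
from cell import *
print(hand_in())"
```

```text
the job is handed in; nothing more can be done
None
```

The round timer is wound and set to 10 minutes, and the job is handed in at about 12 s of the 38 s allowed. `hand_in` reports no verdict, so the result rests on my own checks.

- **Winding:** I gripped the dial bar across its 12 mm (measured gap 11.8 mm). I turned it clockwise to about 1.31 rad, past the 30-minute mark at 1.05. That figure comes from the tool's angle; the side picture showed the bar turned with the fingers.
- **Setting:** I turned it back, opened the gripper and lifted straight up. The last top picture put the dial at about 0.34 rad against the 0.35 target, and the tool's angle before letting go gave 0.36.
- **Surroundings:** In that picture the cup and the square timer's dial looked exactly as at the start, judged by eye. I did not touch the blue timer. The gripper ended about 220 mm above the desk and off to the side, with no contact force.

None of my checks failed or disagreed.

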